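# Lock the batten and hold the marking gauge at the red mark

### The job

On the dark wooden marking jig, swing the red keeper bar shut across the batten until it clicks into its detent. Then pinch the grey gauge head so that its orange lock button is squeezed in, draw the gauge boom out until its pointer is level with the red mark on the scale, and finish while holding it there with the button still squeezed; let nothing else on the bench be knocked out of place.

Things in the scene. Friction and masses are not known exactly. Their poses are not given: they have to be found in the camera images.
- jig: Dark wooden jig plate fixed to the bench, 240 (x) x 460 (y) x 18 mm. Origin: centre of its underside, on the bench. Its axes: x away from the robot, y left along the batten, z up; all places below are in jig axes, heights above the bench. Brown fence at x 38 to 60 mm, 42 mm high, carries the yellow scale, ticks every 10 mm. Boom sleeve: x -93 to -57, y 48 to 208 mm, 56 mm high.
- keeper (a joint): Angle of the red keeper bar, rad: 0 = shut against its stop (pointing to jig -x, across the batten); grows to 1.4 as it swings level towards jig +y (clockwise from above). Starts open; light friction keeps it where left. At about 0.12 to 0.065 it rides over a spring ball, 4 to 8 N at the knob, then snaps in and stays within 0.03 of shut.
- keeper_hinge (a point): Vertical hinge axis of the keeper bar, at jig (78, 110) mm, 43 mm above the bench (underside of the bar).
- keeper_knob (a point): Black upright round knob on the keeper bar, 16 mm diameter, from the bar's top (53 mm high) to 90 mm; this point is on its axis, 73 mm high, 100 mm from the hinge axis. The bar is 18 mm wide, its underside 3 mm above the batten. Pinch it from above or push it sideways; the knob turns with the bar.
- boom: Sliding gauge boom: grey head 36 (x) x 52 (y) x 52 mm, top 76 mm high, on a 20 mm steel tube in the sleeve; an 8 mm steel pointer bar at the head's -y end reaches across the batten to the scale (top 55 mm high). Origin: under the head's middle, 18 mm high. Starts home and locked; slides 155 mm to jig -y. A return spring (4 N home, 6 N far out) pulls it back.
- boom_grip (a point): Middle of the grip, 60 mm high, centred between the head's -x face and the face of the orange button on its +x face when half squeezed. Squeeze along jig x, finger pads centred here: 43 mm across with the button out, 37 mm squeezed. The pads have 52 mm of head length along y.
- release (a joint): Travel of the orange lock button (24 mm long, 26 mm high, proud of the head's +x face by 7 mm), m: 0 = out, 0.006 = fully in. 3 N starts it, 7 N holds it fully in. The boom slides only while it is in more than about 0.004; left out at home it locks the boom to the jig.
- pointer_tip (a point): Black tip of the pointer, over the scale on the fence, 48 mm high. It moves with the boom and sits 30 mm to jig -y of the grip. Fully home it is at jig y = -10 mm.
- red_mark (a point): Red mark clip, 4 mm wide, on the scale; it is 60 to 130 mm to jig -y of the pointer's home place, different each time. It stays put. Level with it means that pointer_tip and red_mark have the same jig y.
- batten: Light wooden batten 30 (x) by 360 (y) by 22 mm, loose in the channel, top at 40 mm. Origin: centre of its underside. Leave it there.
- pencil: Green flat carpenter's pencil, 140 mm, lying on the jig plate behind the fence (bystander).
- offcut: Small wooden offcut, 32 by 60 by 20 mm, on the jig plate behind the fence (bystander).
- screwdriver: Wood-handled screwdriver lying on the bench beyond the jig (bystander).
- tape: Roll of paper tape, 84 mm across, 24 mm high, right of the jig (bystander).
- glue: White glue bottle, 56 mm across, 150 mm high, left of the jig (bystander).
- sandblock: Cork sanding block 100 by 60 by 35 mm, right of the jig (bystander).
- jar: Glass jar with steel lid, 68 mm across, 75 mm high, left of the jig (bystander).

How it is judged (in metres and radians):
On the way, in this order (a step that is already met when the one before it is completed fails the run):
1. keeper bar shut in its detent, boom still home (value of joint keeper below 0.03 rad and distance of boom from where it was at the start of the episode below 0.006 m), for 0.2 s.
2. lock button squeezed in by the fingers (value of joint release above 0.004 m and contact force between the fingers and boom above 3 N), for 0.2 s.
At the end, for the whole second after the job is handed in: The keeper bar is within 0.03 rad of shut, in its detent; the fingers hold the gauge head with more than 3 N and keep its lock button in by more than 4 mm; the pointer is within 4 mm of the red mark along the scale and still (under 10 mm/s); the batten is within 20 mm of where it lay (all of step 2 and value of joint keeper below 0.03 rad and y of pointer_tip in the frame of red_mark between -0.004 and 0.004 m and linear speed of boom below 0.01 m/s and distance of batten from where it was at the start of the episode below 0.02 m); the arm keeps its last pose, push and grip.
It fails at once if batten shoved or lifted (distance of batten from where it was at the start of the episode above 0.03 m).
It fails at once if a bystander knocked out of place by more than 30 mm (distance of any of pencil, offcut, screwdriver, tape, glue, sandblock, jar from where it was at the start of the episode above 0.03 m).
It also fails if it takes over 51 s, if anything falls off the work surface, if the arm or the gripper's body presses on something with over 40 N, if the wrist force passes 120 N, or if a joint passes its speed limit or range.

### The arm

A 6-joint arm with a two-finger parallel gripper is mounted at the origin on the work surface. World frame = base frame: x ahead of the robot, y to its left, z up, the work surface at z = 0. Lengths are in m, angles in degrees, forces in N, time in s.
With the tool pointing down it reaches from about 0.3 to 0.875 m from the base axis. Payload 6.4 kg.
Tool frame: the origin (TCP) lies at the very end of the fingers, on their centre line; the grasp point (between the pads) lies grasp_offset behind it (grasp_offset is the distance from the TCP to the grasp point, in m); x points along the fingers, y is the direction in which the jaws open and shut, and the axes are right-handed (so a half turn about x gives the same grasp; the last joint's range is limited). The gripper opens to 85 mm and grips with 20 to 120 N. Pads are 22 mm wide; open, the fingers measure 114 mm over their backs; the gripper's body (76 mm by 85 mm) begins 54 mm behind the grasp point. The pads swing forward as they close: fully open they stand 13 mm farther back than shut.
Start: joints at [54.242, 10.359, 92.074, -0, 77.567, -11.82], TCP at [0.233, 0.526, 0.231] pointing down, gripper open.
Joint ranges: [-171.53, 171.53], [-51.25, 118.39], [17.06, 147.69], [-65.23, 245.23], [0, 150.52], [-178.68, 178.68]. Speed limits (degrees/s): [147.25, 147.25, 172.46, 180, 180, 180].

### API

Orientations are given as [roll, pitch, yaw] about the fixed x, y, z axes, in that order (R = Rz(yaw) Ry(pitch) Rx(roll)).
In Python, from bench import * gives the robot as it stands.
- The arm moves only by the tool move_arm, never from a script. Its argument "increments" is a list that holds one entry, the list of rows, each a list of 7 numbers: the turn, a rotation vector about the tool's x, y, z in degrees, then the shift along the tool's x, y, z in cm, then the finger opening in cm, from 0 to 8.54. In form: [[[wx, wy, wz, dx, dy, dz, fingers], ...]]. A call has 1 to 5 rows; each row is the pose to reach, as a shift and turn from the pose commanded when the call began, along the tool's axes at that moment; what a row does not reach only later rows make up. A row lasts 1/8 s, in which the tool goes at most 62.5 mm and 10.7 degrees, less where a joint would pass 70% of its speed; a pose out of reach is approached as far as the arm can. A call with a gripper value outside its range is refused whole. The fingers move at their own pace and stop on an object; "force" is the grip in N (left out, the last holds). Time passes only in rows, so rows that repeat a pose let the fingers close. It gives the time, the measured TCP pose, the force and the opening at its end, in the units of the state.
- get_state(): the state, without advancing time (a new reading comes with each control period).
- snapshot(name): name is "side" or "top" or "wrist"; returns (picture, depth): 384x512x3 uint8, blue, green, red; 384x512 float32, m along the optical axis (not along the pixel's ray), 0 where there is no reading.
- camera_model(name): a dict with "fx", "fy", "cx", "cy" (pixels), "extrinsics" (4x4, takes a point from camera to world coordinates); the wrist camera has in their place "T_tool_cam" (4x4, takes a point from camera to tool coordinates, whose origin is the TCP and whose axes are the tool frame's). Camera axes: x right, y down, z forward; pixel columns grow to the right and rows downward; lengths in m; the calibration is good to about 2 mm. The wrist camera is an equidistant fisheye: a pixel r from the principal point sees the ray r / f radians off the axis. A picture is of the moment at which its call begins: read the wrist's pose just before it. camera_model takes no time and is no camera call.
- close_job(): hands the job in, once; it reports no verdict.
The state is a dict: "clock": time; "joint_pos": joint angles; "qvel": joint speeds; "effort": joint torques, N m; "position": TCP position; "tcp_rot": TCP orientation; "contact_force": force on the tool from outside, world axes, zero at the start; "wrist_torque": the same for the moment, N m; "width": opening from 0.0 (shut) to 1.0 (fully open).
Only numpy, scipy, OpenCV 4.12 (cv2) and the standard library are available. Lean on these libraries where they do the work, as an engineer would, in place of code of your own. Each camera call takes 0.05 s, during which the arm holds its last target.

## Working session

There is one attempt and no reset: what is moved stays moved. The work goes in short steps, Python scripts to look and compute and a tool call to move; the robot and the scene stay as the last step left them, time stands still between calls to the robot, and variables do not carry over. Pictures are saved under pics/ and viewed, and the job is handed in when it is done.

Besides the shell and the picture viewer there is one more tool, called after ">>>" by a JSON object that holds its "fn" and its "kwargs", one argument or row to a line. move_arm: Moves the arm, as the interface text tells. Its arguments: {"type":"object","properties":{"increments":{"type":"array"},"force":{"type":"number"}},"required":["increments"]}

```bash
ls; mkdir -p pics
python3 - <<'E'
from bench import *
import cv2, numpy as np
print(get_state())
for n in ("top","side"):
    p,d=snapshot(n); cv2.imwrite(f"pics/{n}0.png",p); np.save(f"{n}0.npy",d); print(camera_model(n))
print(camera_model("wrist"))
E
```

```text
pics
{'clock': 0.0, 'joint_pos': array([ 5.42429466e+01,  1.04019844e+01,  9.21316533e+01,  2.92875177e-05,
        7.75661430e+01, -1.18204862e+01]), 'qvel': array([ 0.07195716,  0.06534026, -0.03055675, -0.0228638 , -0.10478282,
        0.10036194]), 'effort': array([-1.90418737e-04, -4.44864464e+01, -3.51335227e+01, -2.37594186e-04,
        8.90417869e-03, -3.25943927e-05]), 'position': array([0.23295389, 0.5251013 , 0.23038327]), 'tcp_rot': array([-101.83690276,   89.90021922, -125.77347635]), 'contact_force': array([-0.69783193, -0.15951413, -0.23412842]), 'wrist_torque': array([-0.05635035,  0.04069931,  0.0342697 ]), 'width': 0.9968111172924788}
{'fx': 437.5827847153866, 'fy': 437.5827847153866, 'cx': 262.33839253183123, 'cy': 185.46976954162508, 'extrinsics': array([[ 0.01082702, -0.98638468,  0.16409766,  0.37213835],
       [-0.99986299, -0.01273433, -0.01057552,  0.02063207],
       [ 0.01252121, -0.16396067, -0.98638741,  1.40961974],
       [ 0.        ,  0.        ,  0.        ,  1.        ]])}
{'fx': 475.1666182732151, 'fy': 475.1666182732151, 'cx': 252.18954271943852, 'cy': 184.46897808400777, 'extrinsics': array([[ 0.98764632, -0.05356336,  0.1472607 ,  0.33654512],
       [-0.15482133, -0.47861947,  0.86426487, -1.4403561 ],
       [ 0.02418891, -0.87638711, -0.4809995 ,  0.90374634],
       [ 0.        ,  0.        ,  0.        ,  1.        ]])}
{'fx': 297.3186396354542, 'fy': 297.3186396354542, 'cx': 257.38777214552783, 'cy': 194.86462045720813, 'T_tool_cam': array([[ 1.11344814e-03, -2.86755816e-01,  9.58003060e-01,
        -1.42959809e-01],
       [ 9.99999128e-01,  9.99794514e-04, -8.62993362e-04,
        -7.03431881e-05],
       [-7.10337838e-04,  9.58003185e-01,  2.86756679e-01,
        -7.32560368e-02],
       [ 0.00000000e+00,  0.00000000e+00,  0.00000000e+00,
         1.00000000e+00]])}
```

View pics/top0.png

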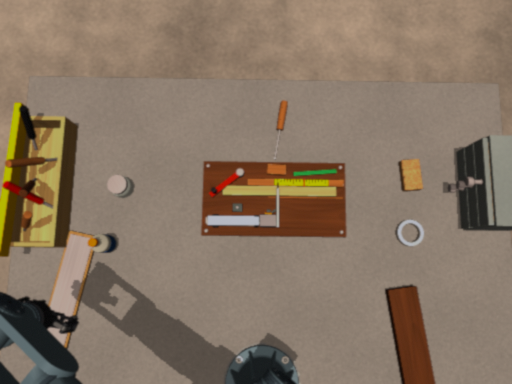

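Run:
```python
import cv2
p=cv2.imread("pics/top0.png"); c=p[80:280,130:400]; cv2.imwrite("pics/topcrop0.png",cv2.resize(c[:, :],None,fx=2.96,fy=2.96,interpolation=cv2.INTER_CUBIC))
```

```text
(no output)
```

View pics/side0.png

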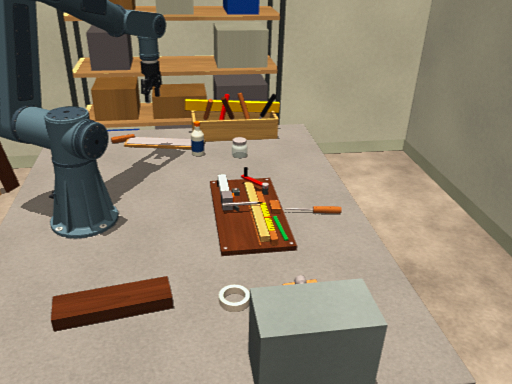

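View pics/topcrop0.png

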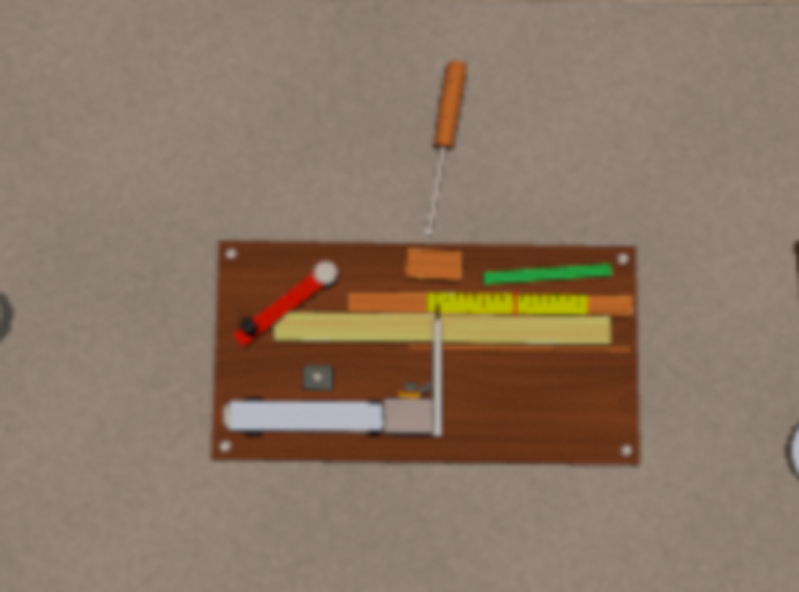

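```bash
cat > h.py <<'E'
from bench import *
import numpy as np
def pix2w(cam,u,v,z):
    m=camera_model(cam);E=m["extrinsics"]
    d=E[:3,:3]@np.array([(u-m["cx"])/m["fx"],(v-m["cy"])/m["fy"],1]);o=E[:3,3]
    return o+d*(z-o[2])/d[2]
E
python3 - <<'E'
from h import *
f=lambda c,z:pix2w("top",c[0]/2.96+130-.33,c[1]/2.96+80-.33,z)
C=[(218,240),(636,246),(639,465),(212,461)]
J=np.array([[.12,.23],[.12,-.23],[-.12,-.23],[-.12,.23]])
W=np.array([f(c,.018)[:2] for c in C]);print(W)
c=W.mean(0);H=J.T@(W-c);th=np.arctan2(H[0,1]-H[1,0],H[0,0]+H[1,1])
R=np.array([[np.cos(th),-np.sin(th)],[np.sin(th),np.cos(th)]])
print("c",c,"yaw",np.degrees(th),"res",(W-c-J@R.T)*1e3)
S=[(231,253),(623,259),(627,451),(225,446)]
print((np.array([f(s,.018)[:2] for s in S])-c)@R)
for n,p,z in [("hinge",(325,272),.055),("knob",(248,326),.09),("mark",(516,302),.045),("tip",(437,310),.053),("head",(409,417),.076),("fenceL",(348,301),.042),("fenceR",(632,304),.042),("batL",(275,326),.04),("batR",(611,330),.04),("catch",(318,378),.03),
 ("jar",((119-130+.33)*2.96,(185-80)*2.96),.075)]:
    w=f(p,z)[:2];print(n,w,"jig",(w-c)@R)
E
```

```text
[[ 0.68258588  0.1983526 ]
 [ 0.68209635 -0.26143643]
 [ 0.44222992 -0.2598492 ]
 [ 0.44125475  0.19680293]]
c [ 0.56204172 -0.03153253] yaw 0.022871194928295358 res [[ 0.63598084 -0.16275519]
 [-0.03717895  0.04817495]
 [ 0.09637437  1.73120761]
 [-0.69517626 -1.61662738]]
[[ 0.10624948  0.21514023]
 [ 0.1051551  -0.21532698]
 [-0.10510774 -0.21567639]
 [-0.10459103  0.21503807]]
hinge [0.64101528 0.07870169] jig [0.07901755 0.11020268]
knob [0.57635508 0.15533761] jig [0.01438795 0.18686441]
mark [ 0.61298713 -0.12591432] jig [ 0.05090773 -0.09440212]
tip [ 0.60184851 -0.04095652] jig [ 0.03980302 -0.00943988]
head [ 0.48578176 -0.01163552] jig [-0.07625202  0.01992745]
fenceL [0.61225755 0.05401337] jig [0.05024997 0.08552584]
fenceR [ 0.61295978 -0.25098741] jig [ 0.05083045 -0.21947519]
batL [0.58446122 0.13161886] jig [0.02248462 0.16314242]
batR [ 0.58472158 -0.22826721] jig [ 0.02260132 -0.19674372]
catch [0.53029421 0.08501757] jig [-0.03170098  0.11656276]
jar [0.5909659  0.44785989] jig [0.02911553 0.47938084]
```

Run:
```python
import bench
print([ (n,getattr(bench,n)) for n in dir(bench) if not n.startswith('__')])
from h import *
from scipy.spatial.transform import Rotation as Ro
s=get_state();R=Ro.from_euler('xyz',s["tcp_rot"],degrees=True).as_matrix();print(R.round(4),s["position"],s["clock"])
```

```text
[('MotionError', <class 'bench.MotionError'>), ('camera_model', <function make.<locals>.<lambda> at 0x7f9c837bc720>), ('close_job', <function connect.<locals>.done at 0x7f9c8372f7e0>), ('get_state', <function make.<locals>.<lambda> at 0x7f9c837bc680>), ('grasp_offset', 0.0187), ('snapshot', <function make.<locals>.drawn_camera at 0x7f9c837bc180>)]
[[-9.000e-04  4.057e-01  9.140e-01]
 [-1.300e-03  9.140e-01 -4.057e-01]
 [-1.000e+00 -1.500e-03 -3.000e-04]] [0.23299523 0.52513841 0.23047109] 0.1
```

>>> {"fn": "move_arm", "kwargs": {
  "increments": [
    [[6.6,0,0,0,-1.6,4.5,0],[13.2,0,0,0,-3.2,9.0,0],[19.8,0,0,0,-4.9,13.4,0],[26.4,0,0,0,-6.5,17.9,0],[33,0,0,0,-8.1,22.4,0]]
  ],
  "force": 30
}}

```text
clock: 0.72
position: [0.4059, 0.3594, 0.231]
tcp_rot: [-99.0, 90.0, -156.1]
contact_force: [-0.2, -0.3, 0.1]
width: 0.001
```

```bash
cat >> h.py <<'E'
from scipy.spatial.transform import Rotation as Ro
def to(x,y,z):
    s=get_state();R=Ro.from_euler('xyz',s["tcp_rot"],degrees=True).as_matrix()
    print("t",s["clock"],"pos",s["position"].round(4),"F",s["contact_force"].round(1),"w",round(s["width"],3),"j",s["joint_pos"].round(1));print(R.round(3))
    T=np.array([[0,0,-1],[1,0,0],[0,-1,0]]).T  # cols: x down, y=+X, z=-Y
    T=np.column_stack([[0,0,-1],[1,0,0],[0,-1,0]])
    print("turn",np.degrees(Ro.from_matrix(R.T@T).as_rotvec()).round(1),"shift cm",(R.T@(np.array([x,y,z])-s["position"])*100).round(2))
E
python3 -c "
from h import *
to(.576,.2,.2)"
```

```text
t 0.725 pos [0.4059 0.3594 0.231 ] F [-0.2 -0.3  0.1] w 0.001 j [29.   6.2 96.8  0.  77.  -3.9]
[[-0.     0.84   0.542]
 [-0.     0.542 -0.84 ]
 [-1.    -0.    -0.   ]]
turn [32.9  0.   0. ] shift cm [ 3.09  5.65 22.62]
```

>>> {"fn": "move_arm", "kwargs": {
  "increments": [
    [[6.6,0,0,2,1.1,4.6,0],[13.2,0,0,4,2.2,9.1,0],[19.8,0,0,6,3.3,13.6,0],[26.4,0,0,8,4.4,18.1,0],[32.9,0,0,10,5.6,22.6,0]]
  ]
}}

```text
clock: 1.35
position: [0.576, 0.2006, 0.1302]
tcp_rot: [-89.0, 90.0, -179.0]
contact_force: [0.9, 0.4, 0.0]
width: 0.0
```

```bash
python3 -c "
from h import *
to(.576,.2,.062)
p,d=snapshot('wrist')
import cv2
cv2.imwrite('pics/w1.png',p)"
```

```text
t 1.35 pos [0.576  0.2006 0.1302] F [0.9 0.4 0. ] w 0.0 j [ 8.1 20.7 91.6  0.  67.8  8.1]
[[-0.001  1.    -0.001]
 [-0.    -0.001 -1.   ]
 [-1.    -0.001  0.   ]]
turn [-0.1  0.   0. ] shift cm [6.82 0.   0.06]
```

View pics/w1.png

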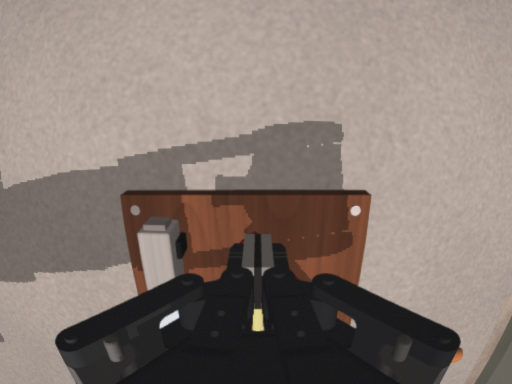

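>>> {"fn": "move_arm", "kwargs": {
  "increments": [
    [[0,0,0,3.4,0,0,0],[0,0,0,6.6,0,0,0],[0,0,0,6.6,0,1.2,0],[0,0,0,6.6,0,2.2,0],[0,0,0,6.6,-0.3,2.9,0]]
  ]
}}

```text
clock: 2.02
position: [0.5732, 0.1726, 0.0671]
tcp_rot: [127.1, 89.9, 37.2]
contact_force: [-6.1, 7.7, 3.2]
width: 0.001
```

```bash
python3 -c "
from h import *
import cv2
to(.543,.1176,.064)
p,d=snapshot('top')
cv2.imwrite('pics/t1.png',cv2.resize(p[140:250,190:360],None,fx=4.6,fy=4.6,interpolation=cv2.INTER_CUBIC))"
```

```text
t 2.025 pos [0.5732 0.1726 0.0671] F [-6.1  7.7  3.2] w 0.001 j [ 5.4 24.2 95.2  0.1 60.5  5.2]
[[ 0.002  1.     0.002]
 [ 0.001  0.002 -1.   ]
 [-1.     0.002 -0.001]]
turn [ 0.1 -0.1 -0.1] shift cm [ 0.3  -3.03  5.49]
```

View pics/t1.png

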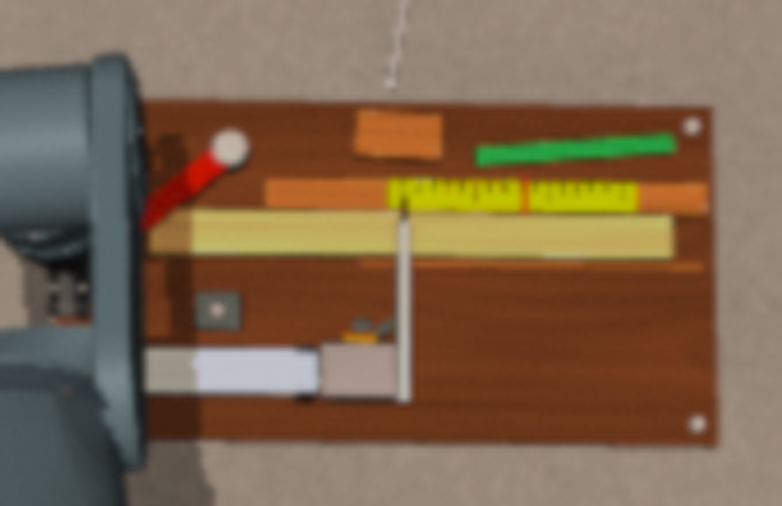

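>>> {"fn": "move_arm", "kwargs": {
  "increments": [
    [[0,0,0,0,-0.8,1.0,0],[0,0,0,0,-1.5,1.9,0],[0,0,0,0,-2.1,2.9,0],[0,0,0,0,-2.6,3.9,0],[0,0,0,0,-2.9,4.8,0]]
  ]
}}

```text
clock: 2.7
position: [0.5436, 0.1238, 0.0655]
tcp_rot: [67.0, 90.0, -22.9]
contact_force: [-0.4, 1.2, -0.7]
width: -0.002
```

```bash
python3 -c "
from h import *
to(.541,.0977,.064)"
```

```text
t 2.7 pos [0.5436 0.1238 0.0655] F [-0.4  1.2 -0.7] w -0.002 j [  0.6  20.  101.4  -0.   58.6   0.5]
[[ 0.     1.     0.002]
 [-0.     0.002 -1.   ]
 [-1.     0.     0.   ]]
turn [ 0.1  0.  -0. ] shift cm [ 0.15 -0.26  2.61]
```

>>> {"fn": "move_arm", "kwargs": {
  "increments": [
    [[0,0,0,0,-0.1,0.8,0],[0,0,0,0,-0.2,1.3,0],[0,0,0,0,-0.2,1.7,0],[0,0,0,0,-0.2,2.1,0],[0,0,0,0,-0.2,2.4,0]]
  ]
}}

```text
clock: 3.32
position: [0.541, 0.1016, 0.0652]
tcp_rot: [-134.1, 89.9, 136.1]
contact_force: [-2.2, 3.2, 0.9]
width: -0.004
```

```bash
python3 -c "
from h import *
to(.541,.0977,.064)"
```

```text
t 3.325 pos [0.541  0.1016 0.0652] F [-2.2  3.2  0.9] w -0.004 j [-1.800e+00  1.930e+01  1.023e+02  1.000e-01  5.840e+01 -2.000e+00]
[[-0.001  1.     0.003]
 [ 0.001  0.003 -1.   ]
 [-1.    -0.001 -0.001]]
turn [ 0.2 -0.1  0.1] shift cm [ 0.12 -0.01  0.39]
```

>>> {"fn": "move_arm", "kwargs": {
  "increments": [
    [[0,0,0,0,0,0.2,0],[0,0,0,0,0,0.4,0],[0,0,0,0,0,0.5,0]]
  ]
}}

```text
clock: 3.7
position: [0.542, 0.0963, 0.0653]
tcp_rot: [157.6, 89.9, 67.7]
contact_force: [1.3, 7.0, 0.2]
width: 0.002
```

```bash
python3 -c "
from h import *
to(.541,.0977,.064)"
```

```text
t 3.7 pos [0.542  0.0963 0.0653] F [1.3 7.  0.2] w 0.002 j [-2.300e+00  1.920e+01  1.024e+02  1.000e-01  5.830e+01 -2.500e+00]
[[ 0.001  1.     0.002]
 [ 0.001  0.002 -1.   ]
 [-1.     0.001 -0.001]]
turn [ 0.1 -0.1 -0. ] shift cm [ 0.13 -0.1  -0.14]
```

>>> {"fn": "move_arm", "kwargs": {
  "increments": [
    [[0,0,0,0,0,0.2,0],[0,0,0,0,0,0.3,0]]
  ]
}}

```text
clock: 3.95
position: [0.542, 0.096, 0.0654]
tcp_rot: [168.5, 89.7, 78.6]
contact_force: [1.9, 19.2, -0.3]
width: 0.0
```

```bash
python3 -c "
from h import *
to(.541,.0977,.064)"
```

```text
t 3.95 pos [0.542  0.096  0.0654] F [ 1.9 19.2 -0.3] w 0.0 j [ -2.5  19.2 102.5   0.4  58.3  -2.8]
[[ 0.001  1.     0.002]
 [ 0.006  0.002 -1.   ]
 [-1.     0.001 -0.006]]
turn [ 0.1 -0.3 -0.1] shift cm [ 0.14 -0.1  -0.17]
```

>>> {"fn": "move_arm", "kwargs": {
  "increments": [
    [[0,0,0,0,0,-1.5,0],[0,0,0,-4,0,-2.0,0],[0,0,0,-8,-2.5,-1.0,5],[0,0,0,-9,-5,4,8],[0,0,0,-9,-5.3,10,8]]
  ]
}}

```text
clock: 4.58
position: [0.4887, -0.008, 0.1568]
tcp_rot: [58.4, 89.8, -31.2]
contact_force: [0.9, -1.5, -0.4]
width: 0.638
```

```bash
python3 -c "
from h import *
import cv2
to(.489,-.0115,.041)
p,d=snapshot('top')
cv2.imwrite('pics/t2.png',cv2.resize(p[140:250,190:360],None,fx=4.6,fy=4.6,interpolation=cv2.INTER_CUBIC))
p,d=snapshot('wrist')
cv2.imwrite('pics/w2.png',p)
p,d=snapshot('side')
cv2.imwrite('pics/s2.png',cv2.resize(p[160:260,190:320],None,fx=5,fy=5,interpolation=cv2.INTER_CUBIC))"
```

```text
t 4.575 pos [ 0.4887 -0.008   0.1568] F [ 0.9 -1.5 -0.4] w 0.638 j [-1.490e+01  4.000e+00  1.084e+02 -1.000e-01  6.750e+01 -1.520e+01]
[[ 0.003  1.     0.006]
 [-0.002  0.006 -1.   ]
 [-1.     0.003  0.002]]
turn [ 0.3  0.1 -0.1] shift cm [11.58  0.    0.33]
```

View pics/t2.png

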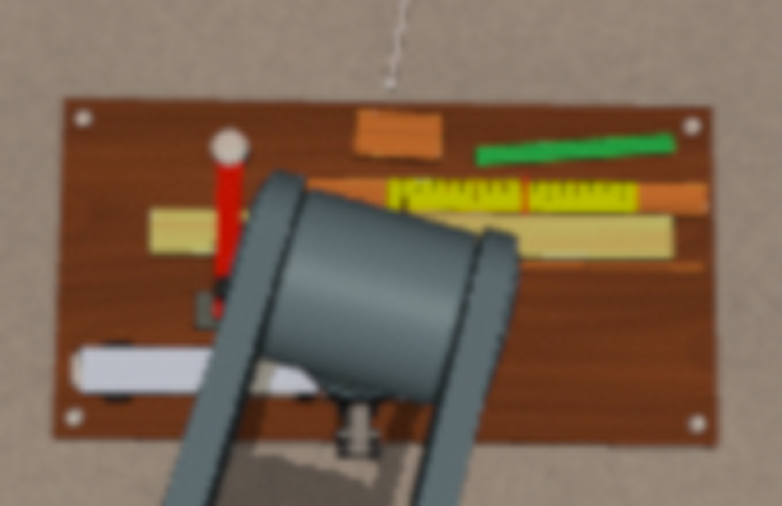

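View pics/w2.png

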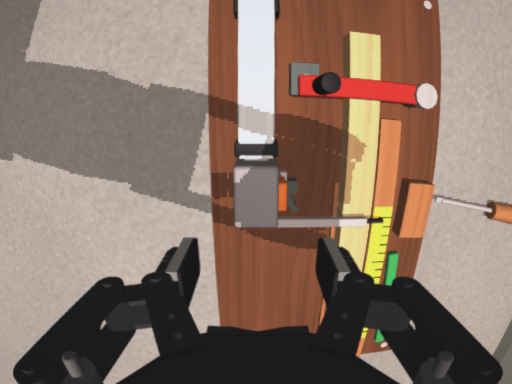

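View pics/s2.png

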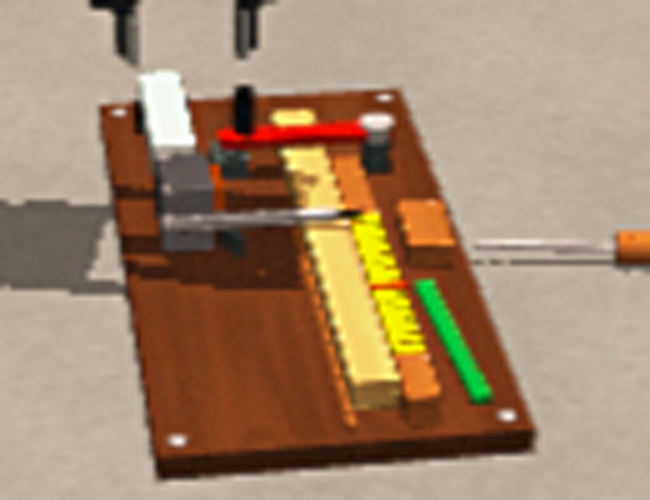

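>>> {"fn": "move_arm", "kwargs": {
  "increments": [
    [[0,0,0,0,0.1,0.3,8],[0,0,0,4,0.1,0.3,8],[0,0,0,8,0.1,0.3,8],[0,0,0,11.7,0.1,0.3,8],[0,0,0,11.7,0.1,0.3,8]]
  ]
}}

```text
clock: 5.35
position: [0.4873, -0.0085, 0.0355]
tcp_rot: [-105.0, 89.6, 165.2]
contact_force: [-0.5, -0.0, -0.1]
width: 0.932
```

```bash
python3 -c "
from h import *
import cv2
to(.49,-.0115,.039)
p,d=snapshot('wrist')
cv2.imwrite('pics/w3.png',p)
p,d=snapshot('side')
cv2.imwrite('pics/s3.png',cv2.resize(p[160:260,190:320],None,fx=5,fy=5,interpolation=cv2.INTER_CUBIC))"
```

```text
t 5.35 pos [ 0.4873 -0.0085  0.0355] F [-0.5 -0.  -0.1] w 0.932 j [-15.   15.7 111.7  -0.   53.  -15.3]
[[-0.007  1.     0.005]
 [ 0.002  0.005 -1.   ]
 [-1.    -0.007 -0.002]]
turn [ 0.3 -0.1  0.4] shift cm [-0.35  0.27  0.3 ]
```

View pics/w3.png

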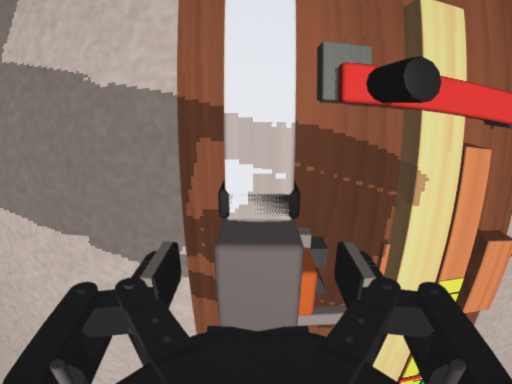

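View pics/s3.png

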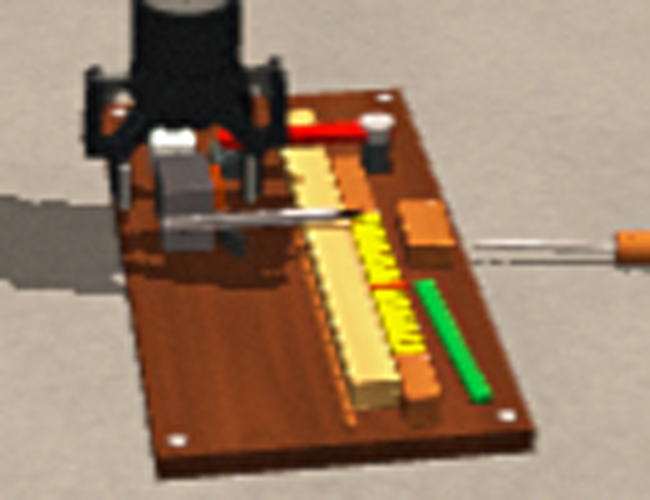

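>>> {"fn": "move_arm", "kwargs": {
  "increments": [
    [[0,0,0,-0.3,0.3,0.3,6],[0,0,0,-0.3,0.3,0.3,5],[0,0,0,-0.3,0.3,0.3,3],[0,0,0,-0.3,0.3,0.3,2.5],[0,0,0,-0.3,0.3,0.3,2.5]]
  ],
  "force": 30
}}

```text
clock: 6.08
position: [0.4882, -0.0134, 0.0419]
tcp_rot: [-91.4, 89.4, 178.8]
contact_force: [-22.8, -2.2, 23.3]
width: 0.427
```

```bash
python3 -c "
from h import *
to(.489,-.0115,.039)"
```

```text
t 6.075 pos [ 0.4882 -0.0134  0.0419] F [-22.8  -2.2  23.3] w 0.427 j [-15.4  15.3 111.3  -0.2  54.  -15.5]
[[-0.011  1.     0.004]
 [ 0.     0.004 -1.   ]
 [-1.    -0.011 -0.   ]]
turn [ 0.2 -0.   0.6] shift cm [ 0.29  0.08 -0.19]
```

>>> {"fn": "move_arm", "kwargs": {
  "increments": [
    [[0,0,0,-0.1,-0.1,0,2.5],[0,0,0,-0.2,-0.2,0,2.5],[0,0,0,-0.2,-0.2,0,2.5]]
  ]
}}

```text
clock: 6.45
position: [0.4881, -0.0134, 0.0422]
tcp_rot: [-94.1, 89.7, 176.0]
contact_force: [-6.7, -3.4, -5.8]
width: 0.423
```

```bash
python3 -c "
from h import *
to(.489,-.0115,.039)"
```

```text
t 6.45 pos [ 0.4881 -0.0134  0.0422] F [-6.7 -3.4 -5.8] w 0.423 j [-1.550e+01  1.510e+01  1.116e+02 -1.000e-01  5.370e+01 -1.560e+01]
[[-0.006  1.     0.003]
 [ 0.     0.003 -1.   ]
 [-1.    -0.006 -0.   ]]
turn [ 0.2 -0.   0.3] shift cm [ 0.32  0.09 -0.19]
```

>>> {"fn": "move_arm", "kwargs": {
  "increments": [
    [[0,0,0,0,-0.05,0.8,2.5],[0,0,0,0,-0.05,2.4,2.5],[0,0,0,0,-0.05,4.0,2.5],[0,0,0,0,-0.05,5.6,2.5],[0,0,0,0,-0.05,7.0,2.5]]
  ]
}}

```text
clock: 7.08
position: [0.4881, -0.082, 0.0422]
tcp_rot: [-123.9, 89.6, 146.3]
contact_force: [-4.8, 5.9, -4.3]
width: 0.422
```

```bash
python3 -c "
from h import *
import cv2
to(.489,-.0965,.042)
p,d=snapshot('top')
cv2.imwrite('pics/t4.png',cv2.resize(p[140:250,190:360],None,fx=4.6,fy=4.6,interpolation=cv2.INTER_CUBIC))
p,d=snapshot('wrist')
cv2.imwrite('pics/w4.png',p)
p,d=snapshot('side')
cv2.imwrite('pics/s4.png',cv2.resize(p[160:260,190:320],None,fx=5,fy=5,interpolation=cv2.INTER_CUBIC))"
```

```text
t 7.075 pos [ 0.4881 -0.082   0.0422] F [-4.8  5.9 -4.3] w 0.422 j [-2.340e+01  1.580e+01  1.106e+02  1.000e-01  5.400e+01 -2.360e+01]
[[-0.005  1.     0.003]
 [ 0.004  0.003 -1.   ]
 [-1.    -0.005 -0.004]]
turn [ 0.2 -0.2  0.3] shift cm [0.01 0.08 1.45]
```

View pics/t4.png

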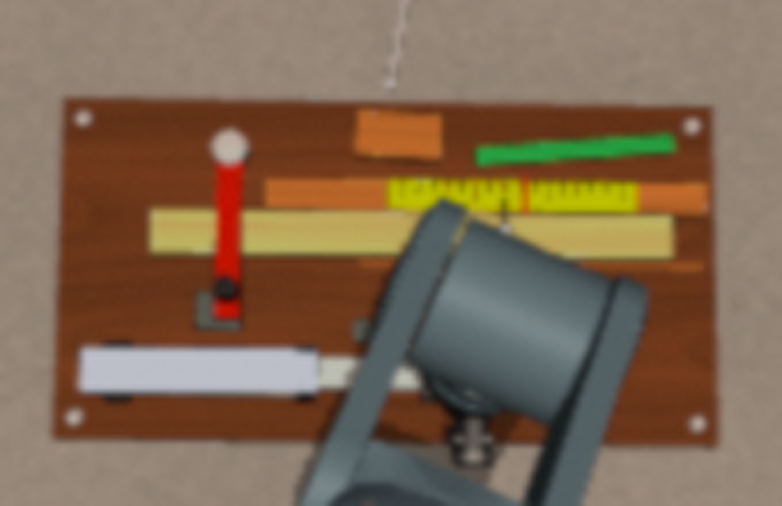

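View pics/w4.png

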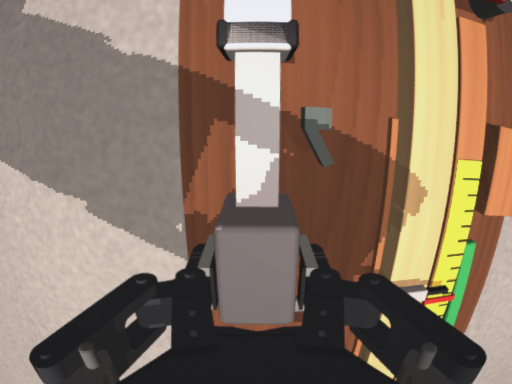

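View pics/s4.png

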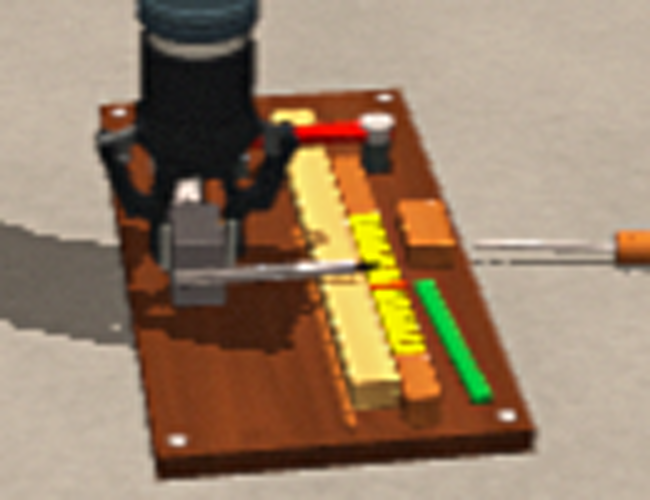

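>>> {"fn": "move_arm", "kwargs": {
  "increments": [
    [[0,0,0,0,0,0.5,2.5],[0,0,0,0,0,1.0,2.5],[0,0,0,0,0,1.4,2.5],[0,0,0,0,0,1.4,2.5]]
  ]
}}

```text
clock: 7.72
position: [0.4881, -0.0958, 0.0422]
tcp_rot: [-121.5, 89.6, 148.7]
contact_force: [-5.5, 5.1, -4.7]
width: 0.428
```

```bash
python3 -c "
from h import *
import cv2
to(.489,-.0965,.042)
p,d=snapshot('top')
cv2.imwrite('pics/t5.png',cv2.resize(p[170:200,270:340],None,fx=11,fy=11,interpolation=cv2.INTER_CUBIC))
p,d=snapshot('wrist')
cv2.imwrite('pics/w5.png',cv2.resize(p[220:340,370:512],None,fx=5,fy=5,interpolation=cv2.INTER_CUBIC))
p,d=snapshot('side')
cv2.imwrite('pics/s5.png',cv2.resize(p[195:235,250:290],None,fx=14,fy=14,interpolation=cv2.INTER_CUBIC))"
```

```text
t 7.725 pos [ 0.4881 -0.0958  0.0422] F [-5.5  5.1 -4.7] w 0.428 j [-2.480e+01  1.610e+01  1.102e+02  1.000e-01  5.410e+01 -2.500e+01]
[[-0.006  1.     0.003]
 [ 0.003  0.003 -1.   ]
 [-1.    -0.006 -0.003]]
turn [ 0.1 -0.2  0.3] shift cm [0.02 0.09 0.07]
```

View pics/t5.png

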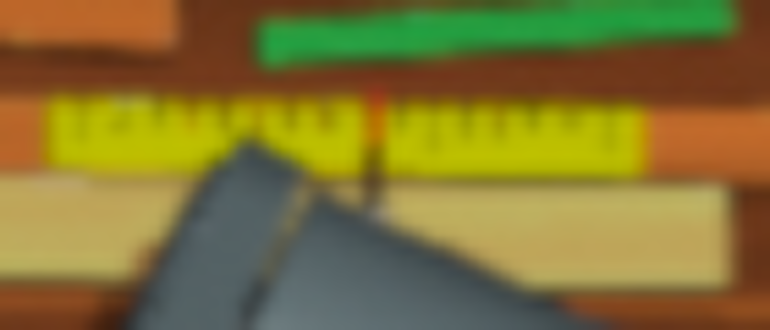

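View pics/w5.png

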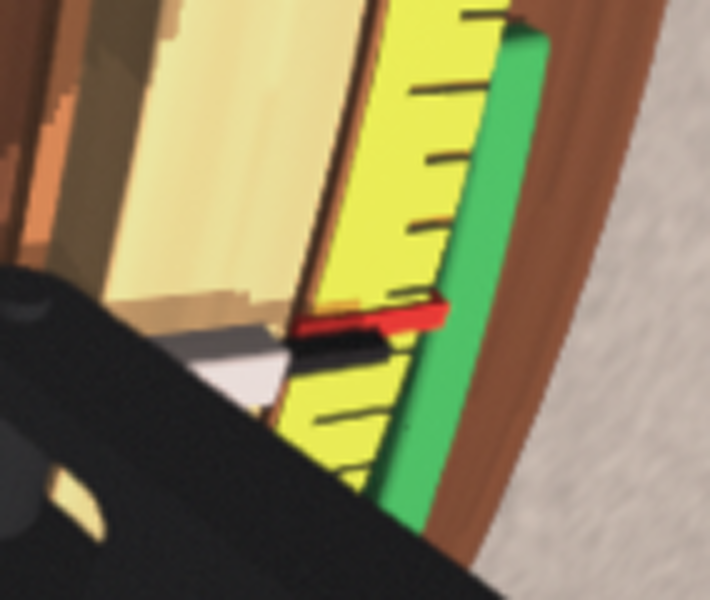

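View pics/s5.png

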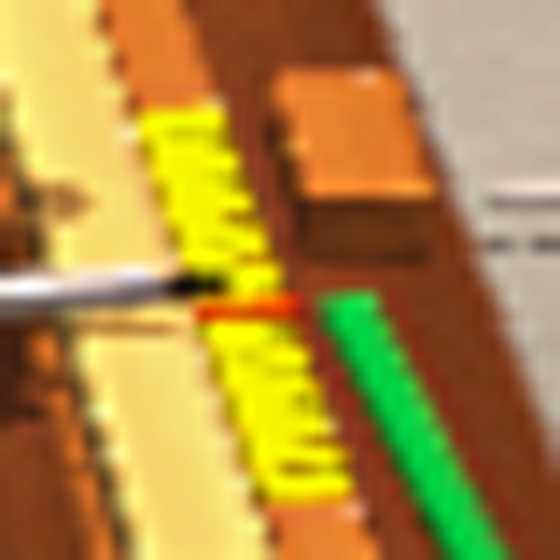

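Run:
```python
from h import *
s=get_state();R=Ro.from_euler('xyz',s["tcp_rot"],degrees=True).as_matrix();P=s["position"]
p,d=snapshot('wrist');m=camera_model('wrist');T=m["T_tool_cam"]
H,W=d.shape
v,u=np.mgrid[:H,:W].astype(float);x=(u-m["cx"])/m["fx"];y=(v-m["cy"])/m["fy"];r=np.hypot(x,y)
k=np.tan(r)/np.maximum(r,1e-9)
C=np.stack([x*k*d,y*k*d,d],-1)
Wd=(C@T[:3,:3].T+T[:3,3])@R.T+P
J=Wd-[.562,-.0315,0]
b,g,rr=[p[...,i].astype(int) for i in range(3)]
red=(rr>150)&(g<90)&(b<90)&(u>425)&(v>270)
red[:, :]&=True
roi=(u>420)&(u<465)&(v>270)&(v<310)
red&=roi; blk=roi&(rr<70)&(g<70)&(b<70)&(J[...,2]>.043)
for n,mk in(("red",red),("blk",blk)):
    q=J[mk]*1e3
    print(n,len(q))
    for zlo in range(40,62,2):
        e=q[(q[:,2]>=zlo)&(q[:,2]<zlo+2)]
        if len(e):print(zlo,len(e),"x",e[:,0].min().round(1),e[:,0].max().round(1),"y",e[:,1].min().round(1),e[:,1].mean().round(1),e[:,1].max().round(1))
```

```text
red 82
42 9 x 51.5 61.9 y -96.6 -95.2 -93.7
44 72 x 37.3 62.0 y -96.3 -93.9 -92.3
46 1 x 57.0 57.0 y -91.7 -91.7 -91.7
blk 162
42 1 x 36.4 36.4 y -95.8 -95.8 -95.8
44 1 x 35.9 35.9 y -94.6 -94.6 -94.6
48 16 x 31.1 43.9 y -92.7 -92.0 -91.5
50 30 x 31.1 45.2 y -92.5 -91.7 -91.1
52 78 x 30.4 45.8 y -94.8 -92.4 -90.8
54 6 x 32.4 42.9 y -93.2 -91.7 -90.6
```

>>> {"fn": "move_arm", "kwargs": {
  "increments": [
    [[0,0,0,0,0,0.1,2.5],[0,0,0,0,0,0.16,2.5],[0,0,0,0,0,0.16,2.5],[0,0,0,0,0,0.16,2.5]]
  ]
}}

```text
clock: 8.43
position: [0.4881, -0.0971, 0.0422]
tcp_rot: [-122.3, 89.6, 147.8]
contact_force: [-6.1, 4.5, -3.1]
width: 0.424
```

```bash
python3 -c "
from h import *
import cv2
to(.489,-.0965,.042)
p,d=snapshot('top')
cv2.imwrite('pics/t6.png',cv2.resize(p[140:250,190:360],None,fx=4.6,fy=4.6,interpolation=cv2.INTER_CUBIC))
cv2.imwrite('pics/t6b.png',cv2.resize(p[170:200,270:340],None,fx=11,fy=11,interpolation=cv2.INTER_CUBIC))
p,d=snapshot('side')
cv2.imwrite('pics/s6.png',cv2.resize(p[195:235,250:290],None,fx=14,fy=14,interpolation=cv2.INTER_CUBIC))
to(.489,-.0965,.042)"
```

```text
t 8.425 pos [ 0.4881 -0.0971  0.0422] F [-6.1  4.5 -3.1] w 0.424 j [-2.500e+01  1.610e+01  1.102e+02  1.000e-01  5.410e+01 -2.520e+01]
[[-0.006  1.     0.003]
 [ 0.003  0.003 -1.   ]
 [-1.    -0.006 -0.003]]
turn [ 0.2 -0.2  0.3] shift cm [ 0.02  0.09 -0.06]
t 8.525 pos [ 0.4881 -0.0972  0.0422] F [-4.8  5.  -4.5] w 0.421 j [-2.500e+01  1.610e+01  1.102e+02  1.000e-01  5.410e+01 -2.520e+01]
[[-0.006  1.     0.003]
 [ 0.003  0.003 -1.   ]
 [-1.    -0.006 -0.003]]
turn [ 0.2 -0.2  0.3] shift cm [ 0.02  0.09 -0.07]
```

View pics/t6.png

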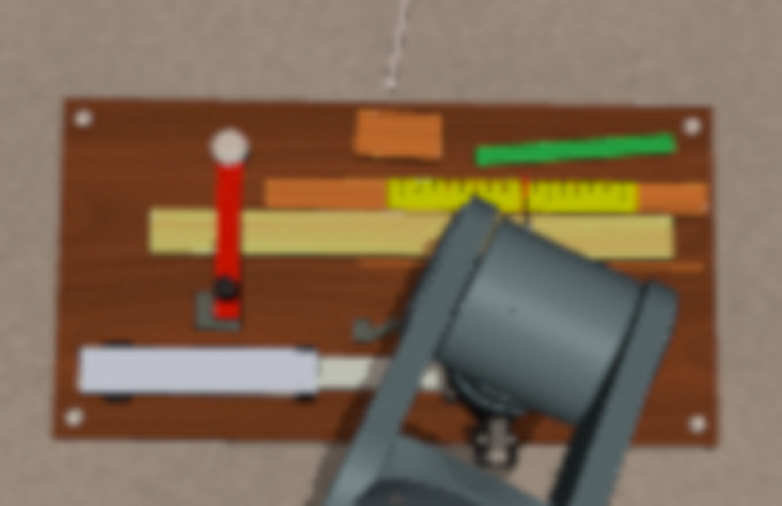

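View pics/t6b.png

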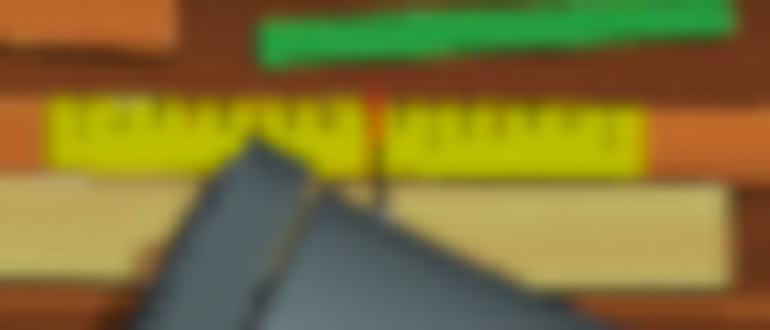

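View pics/s6.png

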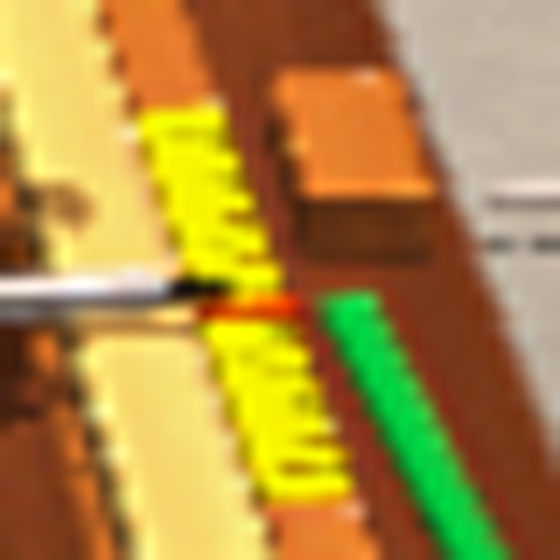

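```bash
python3 -c "
from bench import *
print(close_job()); s=get_state(); print(s['clock'],s['position'],s['width'],s['contact_force'])"
```

```text
the job is handed in; nothing more can be done
None
the job is handed in; nothing more can be done
```

I handed the job in at about 8.5 s, with the keeper shut and the fingers still squeezing the gauge head. The pointer is level with the red mark as far as I could measure. No verdict was reported.

- **Keeper:** I pushed the knob with closed fingers until it met a hard stop (19 N with no further movement). The last top picture shows the bar square across the batten.
- **Gauge head:** The fingers close to about 36 mm across, against 37 mm stated for fully squeezed, so the lock button is in. Grip force is set to 30 N.
- **Pointer:** After a first pull, wrist-camera depth showed it about 1.5 mm short, so I corrected by 1.4 mm. The last top picture puts it within about 1 mm of the mark. The side view agrees once the pointer's height above the scale is allowed for.
- **Batten and bystanders:** The batten, offcut and pencil are unmoved in the last top picture. I did not re-check the tape, glue, sanding block, jar and screwdriver handle, but the arm never came near them after the start.
- **One disagreement:** On first closing, the grip was about 2 mm off centre and pressed the wrist with about 23 N sideways and 23 N upward. I eased this to about 7 N before pulling the boom.

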